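# Pack the calibration module and snap its case shut

### The arm

A 6-joint arm with a two-finger parallel gripper is mounted at the origin on the work surface. World frame = base frame: x ahead of the robot, y to its left, z up, the work surface at z = 0. Lengths are in m, angles in rad, forces in N, time in s.
With the tool pointing down it reaches from about 0.325 to 0.925 m from the base axis. Payload 3.1 kg.
Tool frame: the origin (TCP) lies at the very end of the fingers, on their centre line; the grasp point (between the pads) lies 19 mm behind it; z points along the fingers, y is the line along which they close (so a half turn about z gives the same grasp; the last joint's range is limited). The gripper opens to 85 mm and grips with 20 to 120 N. Pads are 22 mm wide; open, the fingers measure 114 mm over their backs; the gripper's body (76 mm by 85 mm) begins 54 mm behind the grasp point. The pads swing forward as they close: fully open they stand 13 mm farther back than shut.
Start: joints at [-1.258, 0.217, 1.613, -0, 1.311, -0.112], TCP at [0.258, -0.569, 0.231] pointing down, gripper open.
Joint ranges: [-2.75, 2.75], [-0.78, 2.1], [0.31, 2.55], [-1.13, 4.27], [0.13, 2.63], [-2.58, 2.58]. Speed limits (rad/s): [2.79, 2.79, 3.14, 3.14, 3.14, 3.14].

### API

Orientations are given as a unit quaternion [w, x, y, z].
In Python, from plant import robot gives the robot as it stands.
- The arm moves only by the shell command python3 -m creep 'ROWS' [FORCE]. ROWS is JSON, a list of rows, each an object with "linear": the shift along the world's x, y, z in m, a list of three; "spin": the turn about the world's z in units of 6 degrees (1.0 is 6 degrees); "gripper": the finger opening in m, from 0 to 0.0854. In form: [{"linear": [tx, ty, tz], "spin": spin, "gripper": gripper}, ...]. A call has 1 to 5 rows; each row is the pose to reach, as a shift and turn from the pose commanded when the call began; what a row does not reach only later rows make up. A row lasts 1/8 s, in which the tool goes at most 62.5 mm and 10.7 degrees, less where a joint would pass 70% of its speed; a pose out of reach is approached as far as the arm can. A call with a gripper value outside its range is refused whole. The fingers move at their own pace and stop on an object; FORCE is the grip in N (left out, the last holds). Time passes only in rows, so rows that repeat a pose let the fingers close. It gives the time, the measured TCP pose, the force, the opening and the grip force at its end, in the units of the state.
- robot.sense(): the state, without advancing time (a new reading comes with each control period).
- robot.camera(name): name is "scene" or "top" or "wrist"; returns the picture (384x512x3 uint8, red, green, blue); there is no depth.
- robot.calibration(name): a dict with "camera_matrix" (3x3 intrinsics, pixels), "R" (3x3) and "t" (3): a world point X has camera coordinates R X + t. Camera axes: x right, y down, z forward; pixel columns grow to the right and rows downward; lengths in m; the calibration is good to about 2 mm. A picture is of the moment at which its call begins: read the wrist's pose just before it. calibration takes no time and is no camera call; for the wrist camera it gives the pose at the moment of the call.
- robot.finish_job(): hands the job in; it is judged then, once.
The state is a dict: "clock": time; "joint_pos": joint angles; "qd": joint speeds; "effort": joint torques, N m; "tcp_pos": TCP position; "eef_rot": TCP orientation; "wrist_force": force on the tool from outside, world axes, zero at the start; "wrist_torque": the same for the moment, N m; "finger_gap": finger opening in m; "grasp_force": force on a finger pad.
Only numpy, scipy, OpenCV 4.12 (cv2) and the standard library are available. Lean on these libraries where they do the work, as an engineer would, in place of code of your own. Each camera call takes 0.05 s, during which the arm holds its last target. There are 200 camera calls.

### The job

Put the long calibration module that lies on the bench into the empty wide bay of the small open instrument case, setting it down flat and label up rather than dropping it. Then swing the case lid down gently, without letting it fall, until it rests on its spring catches, and press it down past them until it snaps fully shut. Leave everything else on the bench where it is.

Things in the scene. Friction and masses are not known exactly. Their poses are not given: they have to be found in the camera images.
- module: Calibration module: aluminium block 76 x 38 x 26 mm (x, y, z), blank paper label on top, a round connector stub 14 mm across and 10 mm long on each short end (96 mm over the stubs). About 250 g. Origin: centre of the underside; x along its length, z up. It lies label up, left or right of the case.
- case: Small black case, fixed, 140 x 200 x 70 mm (x, y, z) without lid, walls 5 mm. Inside, a foam divider leaves an empty wide bay towards -y and a narrow stocked bay towards +y. Origin: centre of underside, z up. Its front (-x) has two steel spring catches at y = +-80 mm, standing out 25 mm from the front wall; the lid hinge runs along the +x rim.
- bay (a point): Centre of the foam floor of the empty wide bay, 25 mm above the bench, axes as the case. The bay is 130 mm along x, 125 mm along y and 45 mm deep below the case's rim.
- lid (a joint): Lid angle in rad: 0 fully shut, about 0.09 resting on the spring catches, 1.57 upright, 1.8 leaning back on its stop. Stiff enough to stay where it is near upright, but below about 1.2 it falls if let go. Pressing it past the catches takes about 15 N near the front edge, with 13 mm of travel there.
- lid_hinge (a point): Point on the hinge axis (the case's y direction), mid width, 70.5 mm above the bench. Its axes turn with the lid; with the lid shut they are those of the case. In them the lid plate spans x -140 to 0, y -100 to 100, z 0 to 14 mm.
- lid_tab (a point): Grip point on the lid's thumb tab, a flat tongue amid the lid's free edge: 20 mm wide (y), 12 mm thick, sticking out 44 mm in the lid's plane. The point is 28 mm beyond the lid edge, at (-168, 0, 7) mm from lid_hinge in the lid's axes. Pinch it across y from above; there the fingertips clear the lid.
- lid_press (a point): Place to press: on the lid's outer face, mid width, 20 mm in from its free edge, at (-120, 0, 14) mm from lid_hinge in the lid's axes.
- splitter: Bystander: square aluminium block 56 x 56 x 22 mm with a brass stud 8 mm high on top; origin centre of underside. Lies on the other side of the case from the module.
- board: Bystander: green circuit board 130 x 90 mm, 4 mm thick, 12 mm high with its connectors; origin centre of underside.
- stand: Bystander: probe stand, black round foot 72 mm across with a steel post to 172 mm high and an arm reaching 70 mm to its -x at 150 mm; origin centre of underside.
- wrench: Bystander: open-ended wrench 150 mm long lying on the bench; x along its length.
- screwdriver: Bystander: screwdriver 160 mm long lying on the bench; x along its length.
- adapter: Bystander: small brass coaxial adapter standing up, 22 mm across and 40 mm high; origin centre of underside.
Things that resemble listed ones, but are neither listed nor needed, are in the scene too. What is shaped like the module but black, blue or orange is not meant.

How it is judged:
By the outcome, as a careful person would: the job done as asked, in the order asked, and still so for the second after the job is handed in, with the robot touching nothing.
It also fails if it takes over 64 s, if anything falls off the work surface, if the arm or the gripper's body presses on something with over 40 N, if the wrist force passes 120 N, or if a joint passes its speed limit or range.

## Working session

There is one attempt and no reset: what is moved stays moved. The work goes in short steps, Python scripts to look and compute and a shell command to move; the robot and the scene stay as the last step left them, time stands still between calls to the robot, and variables do not carry over. Pictures are saved under pics/ and viewed, at most 12 in all, crops included, and the job is handed in when it is done.

```bash
mkdir -p pics; ls; python3 - <<'E'
from plant import robot
import cv2,numpy as np
for n in("top","scene"):
    cv2.imwrite(f"pics/{n}0.png",robot.camera(n)[:,:,::-1])
    c=robot.calibration(n);print(n,{k:np.round(v,4).tolist() for k,v in c.items()})
s=robot.sense();print({k:np.round(v,3).tolist() for k,v in s.items()})
E
```

```text
pics
top {'camera_matrix': [[408.9168, 0.0, 260.6721], [0.0, 408.9168, 187.8802], [0.0, 0.0, 1.0]], 'R': [[0.0174, -0.9998, -0.0114], [-0.9961, -0.0163, -0.0871], [0.0869, 0.0129, -0.9961]], 't': [-0.0403, 0.5054, 1.192]}
scene {'camera_matrix': [[408.6615, 0.0, 253.8076], [0.0, 408.6615, 193.7325], [0.0, 0.0, 1.0]], 'R': [[-0.63, 0.7766, -0.0053], [0.4301, 0.3433, -0.835], [-0.6466, -0.5283, -0.5503]], 't': [0.3343, -0.1411, 1.6282]}
{'clock': 0.1, 'joint_pos': [-1.258, 0.218, 1.615, -0.0, 1.311, -0.112], 'qd': [-0.001, -0.001, -0.002, -0.001, 0.0, -0.001], 'effort': [-0.001, -39.807, -30.497, -0.0, 0.004, -0.0], 'tcp_pos': [0.257, -0.569, 0.23], 'eef_rot': [-0.001, 0.978, 0.211, -0.0], 'wrist_force': [0.311, 0.443, -0.774], 'wrist_torque': [-0.023, -0.015, 0.008], 'grasp_force': 0.0, 'finger_gap': 0.085}
```

View pics/top0.png

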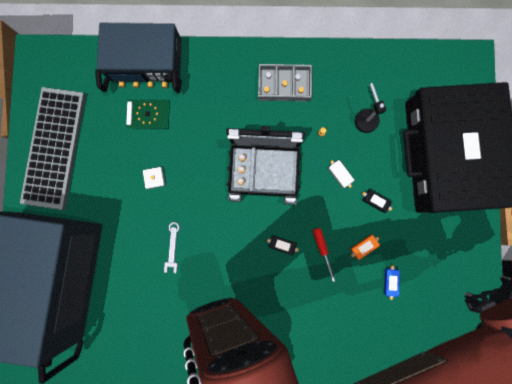

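View pics/scene0.png

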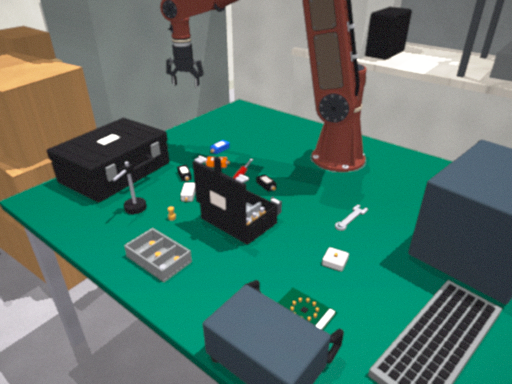

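The top view shows the case around (265,170), with its hinge at the top and the lid leaning. The white module is at (342,174), a black decoy at (377,200) and the adapter at (323,131). I'll enlarge that area.

```bash
python3 - <<'E'
import cv2
i=cv2.imread("pics/top0.png")[115:215,215:405]
cv2.imwrite("pics/top_c.png",cv2.resize(i,None,fx=4,fy=4,interpolation=cv2.INTER_CUBIC))
E
```

```text
(no output)
```

View pics/top_c.png

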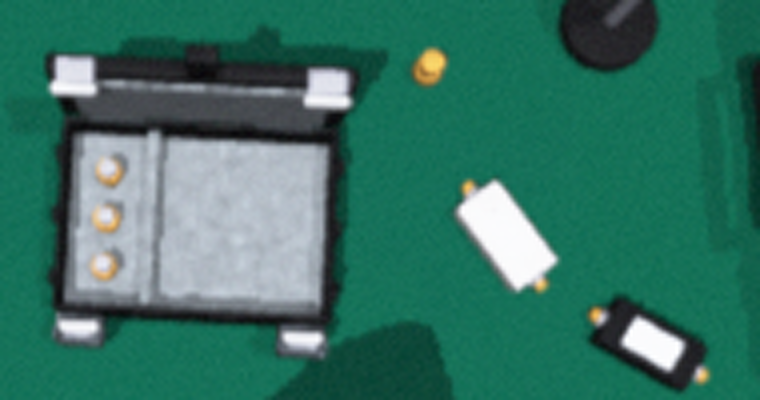

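The crop shows the module's face centre at crop (507,236), which is pixel (341.7,174), with its long axis running down and to the right. The case's outer rim corners are at about crop (57,310), (328,322), (342,130) and (68,122). The tab is at (203,55).

```bash
cat >h.py <<'E'
import numpy as np,cv2
from plant import robot
def ray(cal,uv,z):
    K,R,t=(np.array(cal[k],float) for k in("camera_matrix","R","t"))
    d=R.T@np.linalg.solve(K,np.array([uv[0],uv[1],1.]));c=-R.T@t
    return c+d*(z-c[2])/d[2]
def proj(cal,X):
    K,R,t=(np.array(cal[k],float) for k in("camera_matrix","R","t"))
    p=(R@np.atleast_2d(X).T).T+t;p=p@K.T;return p[:,:2]/p[:,2:]
E
python3 - <<'E'
from h import *
c=robot.calibration("top");f=lambda u,v,z:ray(c,(215+(u+.5)/4-.5,115+(v+.5)/4-.5),z)
m=[f(*p,.026) for p in[(457,212),(494,181),(557,259),(519,291)]]
print("mod",np.round(m,4),np.round(np.mean(m,0),4))
e=np.array(m);print(np.linalg.norm(e-np.roll(e,-1,0),axis=1))
r=np.array([f(*p,.07) for p in[(57,310),(328,322),(342,130),(68,122)]])
print("rim",r.round(4),r.mean(0),np.linalg.norm(r-np.roll(r,-1,0),axis=1))
print("adapter",f(432,60,.04))
E
```

```text
mod [[ 0.5692 -0.233   0.026 ]
 [ 0.5929 -0.2604  0.026 ]
 [ 0.5354 -0.3069  0.026 ]
 [ 0.5112 -0.2788  0.026 ]] [ 0.5522 -0.2698  0.026 ]
[0.03614566 0.07394111 0.03702543 0.07396004]
rim [[ 0.4882  0.058   0.07  ]
 [ 0.4828 -0.135   0.07  ]
 [ 0.6211 -0.1437  0.07  ]
 [ 0.624   0.0533  0.07  ]] [ 0.55401879 -0.04182526  0.07      ] [0.19304007 0.1386017  0.19703823 0.13586965]
adapter [ 0.6802201  -0.21210337  0.04      ]
```

The sizes match, with the module at (0.552,-0.270) and 39° yaw. I'll move above it.

```bash
python3 -m creep '[{"linear":[0.04,0.04,0],"spin":0.5,"gripper":0.085},{"linear":[0.08,0.08,0],"spin":1.0,"gripper":0.085},{"linear":[0.12,0.12,0],"spin":1.5,"gripper":0.085},{"linear":[0.16,0.16,0],"spin":2.0,"gripper":0.085},{"linear":[0.19,0.19,0],"spin":2.4,"gripper":0.085}]' && python3 -m creep '[{"linear":[0.03,0.03,0],"spin":0,"gripper":0.085},{"linear":[0.06,0.065,0],"spin":0,"gripper":0.085},{"linear":[0.08,0.085,0],"spin":0,"gripper":0.085},{"linear":[0.08,0.085,0],"spin":0,"gripper":0.085}]' && python3 - <<'E'
from h import *
c=robot.calibration("wrist");im=robot.camera("wrist");s=robot.sense()
cv2.imwrite("pics/w1.png",im[:,:,::-1])
print(s["tcp_pos"],s["eef_rot"],s["qd"])
print({k:np.round(v,4).tolist() for k,v in c.items()}); np.savez("w1.npz",**c)
E
```

```text
clock: 0.72
tcp_pos: [0.4487, -0.3773, 0.2307]
eef_rot: [-0.001, 0.943, 0.333, -0.0]
wrist_force: [0.7, -0.7, 0.5]
finger_gap: 0.0848
grasp_force: 0.0
clock: 1.23
tcp_pos: [0.5284, -0.2926, 0.2306]
eef_rot: [-0.001, 0.943, 0.333, -0.0]
wrist_force: [-0.5, 0.3, -0.1]
finger_gap: 0.0848
grasp_force: 0.0
[ 0.52758883 -0.2937273   0.23063881] [-3.27272346e-04  9.43074949e-01  3.32579576e-01 -5.98629703e-04] [-3.21273220e-02 -6.04185840e-03  3.22785915e-03 -8.46245600e-03
 -7.78652361e-05 -2.08294810e-03]
{'camera_matrix': [[301.2582, 0.0, 255.4676], [0.0, 301.2582, 189.6621], [0.0, 0.0, 1.0]], 'R': [[0.629, -0.7774, -0.0004], [-0.7493, -0.6064, 0.2661], [-0.2071, -0.1671, -0.964]], 't': [-0.5592, 0.184, 0.4391]}
```

View pics/w1.png

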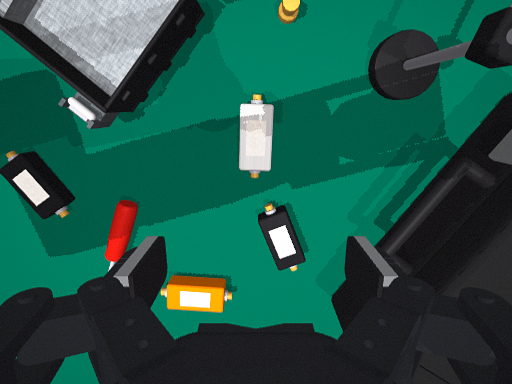

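In the wrist view the module's stub tips are at (257.5,95) and (255,178). Its face edges lie at columns 241–273, and the case's front-right corner is near (95,120).

```bash
python3 - <<'E'
from h import *
c=dict(np.load("w1.npz"))
a,b=ray(c,(257.5,95),.013),ray(c,(255,178),.013)
print(a,b,(a+b)/2,np.linalg.norm(a-b),np.degrees(np.arctan2(*(a-b)[1::-1])))
for p in[(241,103),(273,103)]:print(ray(c,p,.026))
yaw=np.radians(39)
for x,y in((.552,-.27),((a+b)/2)[:2]):
  R=np.array([[np.cos(yaw),-np.sin(yaw)],[np.sin(yaw),np.cos(yaw)]])
  P=[[*(R@q+[x,y]),.026] for q in np.array([[.038,.019],[.038,-.019],[-.038,-.019],[-.038,.019]])]
  print(proj(c,P).round(1).tolist())
s=robot.sense();print(s["tcp_pos"],s["clock"])
E
```

```text
[ 0.59182251 -0.24352899  0.013     ] [ 0.51420436 -0.30259231  0.013     ] [ 0.55301344 -0.27306065  0.013     ] 0.09753488730621473 37.269218489314774
[ 0.57330679 -0.23485407  0.026     ]
[ 0.59566052 -0.26248475  0.026     ]
[[236.4, 103.6], [270.6, 103.6], [269.8, 170.7], [237.5, 170.7]]
[[239.2, 104.7], [273.3, 104.7], [272.3, 171.6], [240.1, 171.7]]
[ 0.52758883 -0.2937273   0.23063881] 1.275
```

```bash
python3 -m creep '[{"linear":[0.0255,0.0215,-0.03],"spin":0,"gripper":0.085},{"linear":[0.0255,0.0215,-0.085],"spin":0,"gripper":0.085},{"linear":[0.0255,0.0215,-0.14],"spin":0,"gripper":0.085},{"linear":[0.0255,0.0215,-0.185],"spin":0,"gripper":0.085},{"linear":[0.0255,0.0215,-0.21],"spin":0,"gripper":0.085}]' && python3 -m creep '[{"linear":[0,0,-0.01],"spin":0,"gripper":0.085},{"linear":[0,0,-0.016],"spin":0,"gripper":0.085},{"linear":[0,0,-0.016],"spin":0,"gripper":0.085},{"linear":[0,0,-0.016],"spin":0,"gripper":0.03},{"linear":[0,0,-0.016],"spin":0,"gripper":0.03}]' 40 && python3 -m creep '[{"linear":[0,0,0],"spin":0,"gripper":0.03},{"linear":[0,0,0],"spin":0,"gripper":0.03},{"linear":[0,0,0],"spin":0,"gripper":0.03},{"linear":[0,0,0],"spin":0,"gripper":0.03},{"linear":[0,0,0],"spin":0,"gripper":0.03}]'
```

```text
clock: 1.9
tcp_pos: [0.5499, -0.2729, 0.0176]
eef_rot: [-0.002, 0.944, 0.331, -0.002]
wrist_force: [-0.0, -0.1, 0.8]
finger_gap: 0.0853
grasp_force: 0.0
clock: 2.52
tcp_pos: [0.5539, -0.2734, 0.0064]
eef_rot: [0.001, 0.943, 0.332, 0.001]
wrist_force: [0.2, 0.2, -0.4]
finger_gap: 0.0512
grasp_force: 0.0
clock: 3.15
tcp_pos: [0.5539, -0.2734, 0.0063]
eef_rot: [0.001, 0.943, 0.332, 0.001]
wrist_force: [-0.2, 0.5, 5.7]
finger_gap: 0.0371
grasp_force: 43.4
```

```bash
python3 -m creep '[{"linear":[0,0,0.02],"spin":0,"gripper":0.03},{"linear":[0,0,0.06],"spin":0,"gripper":0.03},{"linear":[-0.02,0.02,0.11],"spin":-1,"gripper":0.03},{"linear":[-0.05,0.05,0.16],"spin":-2.5,"gripper":0.03},{"linear":[-0.08,0.08,0.19],"spin":-4,"gripper":0.03}]' && python3 -m creep '[{"linear":[-0.01,0.04,0.0],"spin":-1,"gripper":0.03},{"linear":[-0.02,0.08,0],"spin":-2,"gripper":0.03},{"linear":[-0.02,0.12,0],"spin":-2.8,"gripper":0.03},{"linear":[-0.02,0.12,0],"spin":-2.8,"gripper":0.03},{"linear":[-0.02,0.12,0],"spin":-2.8,"gripper":0.03}]' && python3 - <<'E'
from h import *
c=robot.calibration("wrist");im=robot.camera("wrist");s=robot.sense()
cv2.imwrite("pics/w2.png",im[:,:,::-1])
print(s["tcp_pos"],s["eef_rot"],np.abs(s["qd"]).max(), -np.array(c["R"]).T@c["t"])
np.savez("w2.npz",**c)
E
```

```text
clock: 3.78
tcp_pos: [0.4728, -0.1926, 0.1981]
eef_rot: [0.001, 0.992, 0.126, 0.001]
wrist_force: [0.4, -0.5, -1.6]
finger_gap: 0.0371
grasp_force: 42.5
clock: 4.4
tcp_pos: [0.4528, -0.0731, 0.1953]
eef_rot: [0.0, 1.0, -0.017, -0.0]
wrist_force: [-0.5, 0.4, -3.0]
finger_gap: 0.037
grasp_force: 42.5
[ 0.45297003 -0.07349326  0.19535999] [ 2.70687003e-04  9.99839143e-01 -1.79335809e-02 -4.19965596e-05] 0.011470209150187198 [ 0.51973498 -0.07454346  0.33885976]
```

View pics/w2.png

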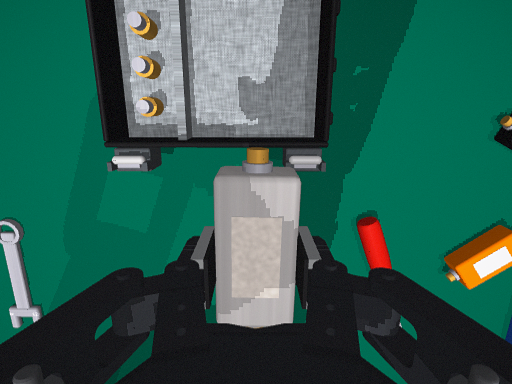

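The module is held straight. The front rim's outer corners are at about (105,146) and (330,146), and the divider edge is at column ~188. The catches are at (128,162) and (305,160).

```bash
python3 - <<'E'
from h import *
c=dict(np.load("w2.npz"))
for n,p,z in[("fl",(105,146),.07),("fr",(330,146),.07),("L up",(91,10),.07),("R up",(336,10),.07),("innerL",(117,138),.07),("innerR",(322,138),.07),("div",(188,138),.07),("tipstub",(257,150),.18)]:print(n,ray(c,p,z).round(4))
t=robot.camera("top");cv2.imwrite("pics/top1.png",t[:,:,::-1])
ct=robot.calibration("top")
for yaw in(-.02,-.035):
  R=cv2.Rodrigues(np.array([0,0,yaw]))[0]
  print(proj(c,[R@[x,y,.07]+[.555,-.042,0] for x,y in((-.07,.1),(-.07,-.1),(.0,.1),(.0,-.1))]).round(1).tolist())
E
```

```text
fl [0.4906 0.0599 0.07  ]
fr [ 0.4838 -0.1402  0.07  ]
L up [0.5982 0.0531 0.07  ]
R up [ 0.5917 -0.1415  0.07  ]
innerL [0.4973 0.0481 0.07  ]
innerR [ 0.4911 -0.1329  0.07  ]
div [ 0.4951 -0.0145  0.07  ]
tipstub [ 0.4977 -0.0749  0.18  ]
[[106.2, 150.0], [330.4, 146.8], [94.0, 65.8], [334.8, 62.3]]
[[104.8, 148.3], [329.1, 148.5], [93.7, 63.9], [334.7, 64.2]]
```

```bash
python3 -m creep '[{"linear":[0.04,-0.001,0],"spin":0,"gripper":0.03},{"linear":[0.08,-0.001,-0.01],"spin":0,"gripper":0.03},{"linear":[0.095,-0.0015,-0.045],"spin":0,"gripper":0.03},{"linear":[0.095,-0.0015,-0.095],"spin":0,"gripper":0.03},{"linear":[0.095,-0.0015,-0.135],"spin":0,"gripper":0.03}]' && python3 -m creep '[{"linear":[0,0,-0.015],"spin":0,"gripper":0.03},{"linear":[0,0,-0.022],"spin":0,"gripper":0.03},{"linear":[0,0,-0.025],"spin":0,"gripper":0.03},{"linear":[0,0,-0.027],"spin":0,"gripper":0.03},{"linear":[0,0,-0.027],"spin":0,"gripper":0.03}]'
```

```text
clock: 5.12
tcp_pos: [0.5477, -0.0756, 0.0581]
eef_rot: [-0.0, 1.0, -0.019, -0.001]
wrist_force: [-0.6, 1.3, -2.8]
finger_gap: 0.0372
grasp_force: 42.5
clock: 5.75
tcp_pos: [0.549, -0.0746, 0.0344]
eef_rot: [0.0, 1.0, -0.018, 0.001]
wrist_force: [-0.7, -0.0, -2.8]
finger_gap: 0.0373
grasp_force: 42.5
```

Still hanging at 0.034, so I'll lower in 1 mm steps.

```bash
python3 -m creep '[{"linear":[0,0,-0.001],"spin":0,"gripper":0.03},{"linear":[0,0,-0.002],"spin":0,"gripper":0.03},{"linear":[0,0,-0.002],"spin":0,"gripper":0.03}]'; python3 -m creep '[{"linear":[0,0,-0.001],"spin":0,"gripper":0.03},{"linear":[0,0,-0.0015],"spin":0,"gripper":0.03},{"linear":[0,0,-0.0015],"spin":0,"gripper":0.03}]'
```

```text
clock: 6.12
tcp_pos: [0.5482, -0.0744, 0.0314]
eef_rot: [0.0, 1.0, -0.018, 0.0]
wrist_force: [0.0, 0.7, -2.5]
finger_gap: 0.0374
grasp_force: 42.6
clock: 6.5
tcp_pos: [0.5482, -0.0744, 0.0313]
eef_rot: [-0.0, 1.0, -0.018, -0.0]
wrist_force: [-4.9, 2.0, 7.7]
finger_gap: 0.037
grasp_force: 43.8
```

It's in contact, so I'll release and rise.

```bash
python3 -m creep '[{"linear":[0,0,0.001],"spin":0,"gripper":0.045},{"linear":[0,0,0.001],"spin":0,"gripper":0.055},{"linear":[0,0,0.001],"spin":0,"gripper":0.06},{"linear":[0,0,0.001],"spin":0,"gripper":0.06},{"linear":[0,0,0.001],"spin":0,"gripper":0.06}]' && python3 -m creep '[{"linear":[0,0,0.01],"spin":0,"gripper":0.06},{"linear":[0,0,0.04],"spin":0,"gripper":0.06},{"linear":[-0.01,0,0.09],"spin":0,"gripper":0.06},{"linear":[-0.05,0,0.14],"spin":0,"gripper":0.06},{"linear":[-0.1,0,0.19],"spin":0,"gripper":0.06}]' && python3 -m creep '[{"linear":[-0.02,0.0,0.04],"spin":0,"gripper":0.06},{"linear":[-0.02,0,0.08],"spin":0,"gripper":0.06},{"linear":[-0.02,0,0.08],"spin":0,"gripper":0.06}]' && python3 - <<'E'
from h import *
c=robot.calibration("wrist");im=robot.camera("wrist");s=robot.sense()
cv2.imwrite("pics/w3.png",im[:,:,::-1])
print(s["tcp_pos"],s["eef_rot"],np.abs(s["qd"]).max(), -np.array(c["R"]).T@c["t"],s["joint_pos"])
np.savez("w3.npz",**c)
E
```

```text
clock: 7.12
tcp_pos: [0.548, -0.0745, 0.0307]
eef_rot: [-0.0, 1.0, -0.018, -0.0]
wrist_force: [0.3, -0.8, 0.6]
finger_gap: 0.0597
grasp_force: 0.0
clock: 7.75
tcp_pos: [0.4548, -0.0746, 0.2167]
eef_rot: [0.0, 1.0, -0.018, 0.001]
wrist_force: [0.8, -0.3, 0.3]
finger_gap: 0.0601
grasp_force: 0.0
clock: 8.12
tcp_pos: [0.4371, -0.0752, 0.2992]
eef_rot: [0.002, 1.0, -0.018, 0.005]
wrist_force: [-0.0, 1.2, -0.2]
finger_gap: 0.0601
grasp_force: 0.0
[ 0.43592134 -0.07478758  0.29651815] [ 8.26731168e-04  9.99834052e-01 -1.80133148e-02  2.58931200e-03] 0.05508167835696719 [ 0.50259905 -0.07641487  0.44342644] [-3.28850153e-01 -2.43681257e-01  1.94682655e+00  9.77240956e-06
  1.43301118e+00  1.27797357e+00]
```

View pics/w3.png

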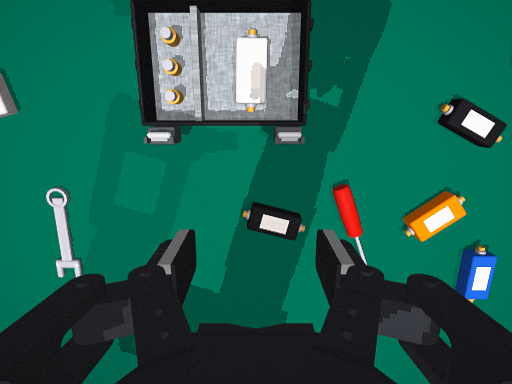

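The module lies flat and label up in the bay at (252,70). Next I need the lid's angle.

```bash
cat >>h.py <<'E'
PSI=-.034;C=np.array([.5565,-.0425,0])
Rz=cv2.Rodrigues(np.array([0,0,PSI]))[0];H=C+Rz@[.07,0,.0705]
def lidpt(th,p):
    x,y,z=p;return H+Rz@[x*np.cos(th)+z*np.sin(th),y,-x*np.sin(th)+z*np.cos(th)]
E
python3 - <<'E'
from h import *
out=[]
for n,(u,v,w,h),k in(("top",(215,105,120,75),5),("scene",(170,130,130,110),5)):
    c=robot.calibration(n);im=robot.camera(n)[:,:,::-1]
    o=cv2.resize(im[v:v+h,u:u+w],None,fx=k,fy=k,interpolation=cv2.INTER_CUBIC);o2=o.copy()
    for th,col in((1.57,(0,0,255)),(1.7,(0,255,255)),(1.8,(255,255,0))):
        for z in(0,.014):
            P=[lidpt(th,p) for p in((0,.1,z),(-.14,.1,z),(-.14,.01,z),(-.184,.01,z),(-.184,-.01,z),(-.14,-.01,z),(-.14,-.1,z),(0,-.1,z))]
            q=((proj(c,P)-[u,v]+.5)*k-.5).astype(int)
            if z==0 or 1: cv2.polylines(o2,[q],False,col,1)
    out.append(np.hstack([o,o2]) if 0 else o2)
    if n=="top": print((proj(c,[lidpt(th,(-.184,0,.007)) for th in(1.57,1.7,1.8)])).round(1))
W=max(o.shape[1] for o in out)
cv2.imwrite("pics/lid1.png",cv2.resize(np.vstack([np.pad(o,((0,0),(0,W-o.shape[1]),(0,0))) for o in out]),None,fx=.64,fy=.64))
E
```

```text
[[266.  127.4]
 [266.5 118.1]
 [266.8 111.3]]
```

View pics/lid1.png

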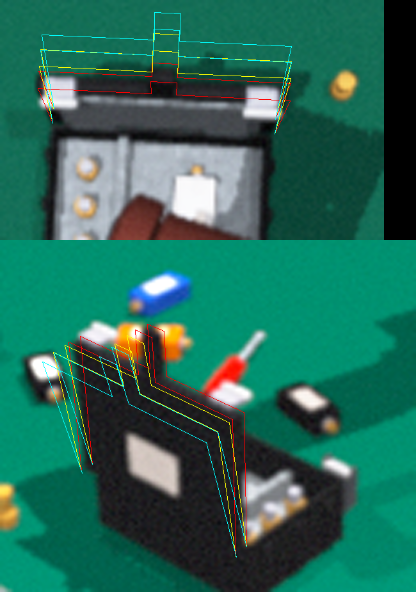

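The lid sits at about θ≈1.58, and the overlay agrees with the tab's y. I'll compute the waypoints.

```bash
python3 - <<'E'
from h import *
s=robot.sense();print(s["tcp_pos"].round(4) if hasattr(s["tcp_pos"],"round") else s["tcp_pos"])
for th in(1.58,1.5,1.4,1.3,1.2,1.1,1.0,.9,.8,.7,.6,.5,.4,.3,.2,.15,.12,.1,.08):
    p=lidpt(th,(-.168,0,.007))-[0,0,.019];print(th,p.round(4),(p-(lidpt(1.58,(-.168,0,.007))-[0,0,.019])).round(4))
print("press",lidpt(.09,(-.12,0,.014)),lidpt(0,(-.12,0,.014)))
E
```

```text
[ 0.4344 -0.0743  0.2933]
1.58 [ 0.635  -0.0452  0.2194] [0. 0. 0.]
1.5 [ 0.6216 -0.0447  0.2196] [-0.0134  0.0005  0.0001]
1.4 [ 0.6048 -0.0441  0.2182] [-0.0302  0.001  -0.0012]
1.3 [ 0.5883 -0.0436  0.2153] [-0.0467  0.0016 -0.0042]
1.2 [ 0.5721 -0.043   0.2106] [-0.0629  0.0021 -0.0088]
1.1 [ 0.5565 -0.0425  0.2044] [-0.0785  0.0027 -0.015 ]
1.0 [ 0.5416 -0.042   0.1966] [-0.0934  0.0032 -0.0228]
0.9 [ 0.5276 -0.0415  0.1875] [-0.1074  0.0037 -0.032 ]
0.8 [ 0.5145 -0.0411  0.1769] [-0.1205  0.0041 -0.0425]
0.7 [ 0.5025 -0.0407  0.1651] [-0.1325  0.0045 -0.0543]
0.6 [ 0.4918 -0.0403  0.1521] [-0.1432  0.0049 -0.0673]
0.5 [ 0.4825 -0.04    0.1382] [-0.1525  0.0052 -0.0812]
0.4 [ 0.4745 -0.0397  0.1234] [-0.1605  0.0055 -0.0961]
0.3 [ 0.4681 -0.0395  0.1078] [-0.1669  0.0057 -0.1116]
0.2 [ 0.4633 -0.0393  0.0917] [-0.1717  0.0058 -0.1277]
0.15 [ 0.4615 -0.0393  0.0835] [-0.1735  0.0059 -0.1359]
0.12 [ 0.4606 -0.0392  0.0786] [-0.1744  0.0059 -0.1409]
0.1 [ 0.4601 -0.0392  0.0752] [-0.1749  0.0059 -0.1442]
0.08 [ 0.4597 -0.0392  0.0719] [-0.1753  0.006  -0.1475]
press [ 0.50827186 -0.04085961  0.09522876] [ 0.5065289  -0.04080033  0.0845    ]
```

```bash
python3 -m creep '[{"linear":[0.04,0.006,0.005],"spin":0,"gripper":0.06},{"linear":[0.09,0.013,0.005],"spin":0,"gripper":0.06},{"linear":[0.14,0.02,0.005],"spin":0,"gripper":0.06},{"linear":[0.18,0.027,0.005],"spin":0,"gripper":0.06},{"linear":[0.2,0.029,0.005],"spin":0,"gripper":0.06}]' && python3 -m creep '[{"linear":[0,0,0],"spin":0,"gripper":0.06},{"linear":[0,0,0],"spin":0,"gripper":0.06}]' && python3 - <<'E'
from h import *
c=robot.calibration("wrist");im=robot.camera("wrist");s=robot.sense()
cv2.imwrite("pics/w4.png",im[:,:,::-1])
print(s["tcp_pos"],s["eef_rot"])
for th in(1.5,1.58,1.65):print(th,proj(c,[lidpt(th,p) for p in((-.184,.01,0),(-.184,-.01,0),(-.184,-.01,.014),(-.14,.1,0),(-.14,-.1,0))]).round(0).tolist())
E
```

```text
clock: 8.9
tcp_pos: [0.6357, -0.0446, 0.2953]
eef_rot: [-0.0, 1.0, -0.017, -0.003]
wrist_force: [-0.9, 0.1, 0.3]
finger_gap: 0.0601
grasp_force: 0.0
clock: 9.15
tcp_pos: [0.6337, -0.0454, 0.2971]
eef_rot: [-0.0, 1.0, -0.018, -0.002]
wrist_force: [-0.3, -0.2, -0.2]
finger_gap: 0.0602
grasp_force: 0.0
[ 0.63376494 -0.04546146  0.29776799] [-1.29595987e-04  9.99836215e-01 -1.80533681e-02 -1.26546665e-03]
1.5 [[241.0, 241.0], [271.0, 241.0], [271.0, 222.0], [133.0, 214.0], [379.0, 214.0]]
1.58 [[241.0, 221.0], [271.0, 221.0], [271.0, 200.0], [131.0, 201.0], [381.0, 201.0]]
1.65 [[241.0, 202.0], [271.0, 202.0], [271.0, 180.0], [130.0, 189.0], [382.0, 189.0]]
```

View pics/w4.png

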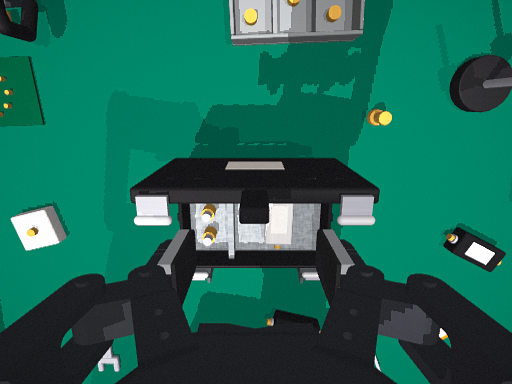

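The tab is at columns 240–270, rows 192–222, which matches θ=1.58 and is centred between the fingers. I'll descend and pinch.

```bash
python3 -m creep '[{"linear":[0.001,0,-0.03],"spin":0,"gripper":0.06},{"linear":[0.001,0,-0.055],"spin":0,"gripper":0.06},{"linear":[0.001,0,-0.07],"spin":0,"gripper":0.06},{"linear":[0.001,0,-0.075],"spin":0,"gripper":0.06},{"linear":[0.001,0,-0.075],"spin":0,"gripper":0.04}]' 30 && python3 -m creep '[{"linear":[0,0,0],"spin":0,"gripper":0.03},{"linear":[0,0,0],"spin":0,"gripper":0.02},{"linear":[0,0,0],"spin":0,"gripper":0.014},{"linear":[0,0,0],"spin":0,"gripper":0.014},{"linear":[0,0,0],"spin":0,"gripper":0.014}]' 30
```

```text
clock: 9.82
tcp_pos: [0.6361, -0.0456, 0.2244]
eef_rot: [0.0, 1.0, -0.018, 0.0]
wrist_force: [0.7, 0.8, 0.1]
finger_gap: 0.0433
grasp_force: 0.0
clock: 10.45
tcp_pos: [0.6369, -0.0445, 0.2254]
eef_rot: [-0.001, 1.0, -0.018, 0.001]
wrist_force: [0.2, 5.1, 5.8]
finger_gap: 0.0193
grasp_force: 31.3
```

```bash
python3 -m creep '[{"linear":[-0.007,0.0002,0.0001],"spin":0,"gripper":0.014},{"linear":[-0.0137,0.0005,0.0001],"spin":0,"gripper":0.014},{"linear":[-0.0223,0.0008,-0.0003],"spin":0,"gripper":0.014},{"linear":[-0.0309,0.001,-0.0011],"spin":0,"gripper":0.014},{"linear":[-0.0477,0.0016,-0.0042],"spin":0,"gripper":0.014}]' && python3 -m creep '[{"linear":[-0.0166,0.0005,-0.0048],"spin":0,"gripper":0.014},{"linear":[-0.0325,0.0011,-0.0111],"spin":0,"gripper":0.014},{"linear":[-0.0478,0.0016,-0.0191],"spin":0,"gripper":0.014},{"linear":[-0.0621,0.0021,-0.0285],"spin":0,"gripper":0.014},{"linear":[-0.0621,0.0021,-0.0285],"spin":0,"gripper":0.014}]'
```

```text
clock: 11.08
tcp_pos: [0.5903, -0.0429, 0.2212]
eef_rot: [-0.001, 1.0, -0.018, 0.003]
wrist_force: [2.4, 5.7, 3.3]
finger_gap: 0.0194
grasp_force: 30.5
clock: 11.7
tcp_pos: [0.5243, -0.0405, 0.1906]
eef_rot: [-0.001, 1.0, -0.018, -0.001]
wrist_force: [-2.6, 5.8, 3.7]
finger_gap: 0.0196
grasp_force: 30.2
```

```bash
python3 -m creep '[{"linear":[-0.0133,0.0004,-0.0107],"spin":0,"gripper":0.014},{"linear":[-0.0256,0.0008,-0.0228],"spin":0,"gripper":0.014},{"linear":[-0.0365,0.0012,-0.0361],"spin":0,"gripper":0.014},{"linear":[-0.046,0.0015,-0.0503],"spin":0,"gripper":0.014},{"linear":[-0.0542,0.0018,-0.0655],"spin":0,"gripper":0.014}]' && python3 -m creep '[{"linear":[-0.004,0.0001,-0.0078],"spin":0,"gripper":0.014},{"linear":[-0.0065,0.0002,-0.0158],"spin":0,"gripper":0.014},{"linear":[-0.009,0.0003,-0.024],"spin":0,"gripper":0.014},{"linear":[-0.0114,0.0003,-0.0323],"spin":0,"gripper":0.014},{"linear":[-0.0114,0.0003,-0.0323],"spin":0,"gripper":0.014}]' && python3 - <<'E'
from h import *
c=robot.calibration("wrist");im=robot.camera("wrist")
cv2.imwrite("pics/w5.png",im[:,:,::-1])
E
```

```text
clock: 12.32
tcp_pos: [0.4713, -0.0386, 0.1251]
eef_rot: [-0.001, 1.0, -0.018, -0.0]
wrist_force: [1.3, 6.7, 0.2]
finger_gap: 0.0191
grasp_force: 29.2
clock: 12.95
tcp_pos: [0.4594, -0.0382, 0.0921]
eef_rot: [-0.002, 1.0, -0.018, -0.001]
wrist_force: [0.1, 7.7, -0.5]
finger_gap: 0.0194
grasp_force: 29.4
```

View pics/w5.png

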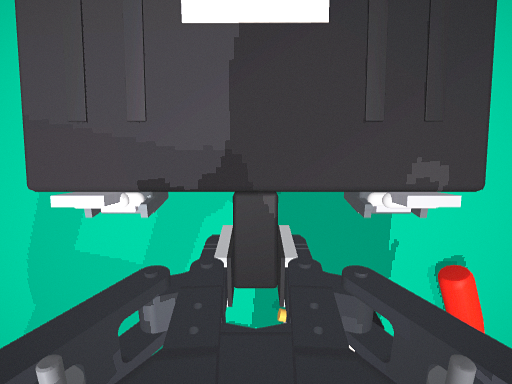

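The lid is nearly shut, with the tab at (255,240) still pinched. I'll lower slowly until the catches carry it.

```bash
python3 -m creep '[{"linear":[-0.001,0,-0.004],"spin":0,"gripper":0.014},{"linear":[-0.0019,-0.0005,-0.0084],"spin":0,"gripper":0.014},{"linear":[-0.0025,-0.001,-0.012],"spin":0,"gripper":0.014},{"linear":[-0.003,-0.001,-0.0145],"spin":0,"gripper":0.014},{"linear":[-0.003,-0.001,-0.0145],"spin":0,"gripper":0.014}]' && python3 -m creep '[{"linear":[-0.0002,0,-0.001],"spin":0,"gripper":0.014},{"linear":[-0.0004,0,-0.002],"spin":0,"gripper":0.014},{"linear":[-0.0004,0,-0.002],"spin":0,"gripper":0.014}]'
```

```text
clock: 13.62
tcp_pos: [0.4566, -0.0382, 0.0778]
eef_rot: [-0.003, 1.0, -0.019, -0.001]
wrist_force: [0.4, 11.6, 0.6]
finger_gap: 0.0196
grasp_force: 29.3
clock: 14.0
tcp_pos: [0.4564, -0.0382, 0.0765]
eef_rot: [-0.003, 1.0, -0.019, -0.001]
wrist_force: [-0.8, 11.2, 3.3]
finger_gap: 0.0192
grasp_force: 29.8
```

```bash
python3 -m creep '[{"linear":[0,0.001,-0.0005],"spin":0,"gripper":0.014},{"linear":[-0.0002,0.002,-0.001],"spin":0,"gripper":0.014},{"linear":[-0.0002,0.002,-0.001],"spin":0,"gripper":0.014}]' && python3 -m creep '[{"linear":[0,0.001,-0.0005],"spin":0,"gripper":0.014},{"linear":[0,0.001,-0.001],"spin":0,"gripper":0.014},{"linear":[0,0.001,-0.001],"spin":0,"gripper":0.014}]'
```

```text
clock: 14.38
tcp_pos: [0.4564, -0.0381, 0.0763]
eef_rot: [-0.001, 1.0, -0.018, -0.001]
wrist_force: [-2.1, 5.0, 7.3]
finger_gap: 0.0192
grasp_force: 30.3
clock: 14.75
tcp_pos: [0.4564, -0.038, 0.0761]
eef_rot: [0.0, 1.0, -0.018, -0.001]
wrist_force: [-5.9, 2.2, 11.9]
finger_gap: 0.0193
grasp_force: 31.0
```

It's resting on the catches. I'll ease off, release, rise and close the fingers for the press.

```bash
python3 -m creep '[{"linear":[0,0,0.0015],"spin":0,"gripper":0.02},{"linear":[0,0,0.0015],"spin":0,"gripper":0.035},{"linear":[0,0,0.0015],"spin":0,"gripper":0.045},{"linear":[0,0,0.0015],"spin":0,"gripper":0.045},{"linear":[0,0,0.015],"spin":0,"gripper":0.045}]' && python3 -m creep '[{"linear":[0,0,0.03],"spin":0,"gripper":0.045},{"linear":[0,0,0.07],"spin":0,"gripper":0.03},{"linear":[0.02,-0.001,0.07],"spin":0,"gripper":0.0},{"linear":[0.04,-0.002,0.07],"spin":0,"gripper":0.0},{"linear":[0.051,-0.003,0.07],"spin":0,"gripper":0.0}]' && python3 -m creep '[{"linear":[0,0,0],"spin":0,"gripper":0},{"linear":[0,0,0],"spin":0,"gripper":0},{"linear":[0,0,0],"spin":0,"gripper":0}]' && python3 - <<'E'
from h import *
c=robot.calibration("wrist");im=robot.camera("wrist")
cv2.imwrite("pics/w6.png",im[:,:,::-1]);cv2.imwrite("pics/s6.png",robot.camera("scene")[:,:,::-1])
for th in(0,.05,.09,.13,.2):print(th,proj(c,[lidpt(th,p) for p in((-.14,.1,.014),(-.14,-.1,.014))]).round(0).tolist())
E
```

```text
clock: 15.38
tcp_pos: [0.4557, -0.0375, 0.0891]
eef_rot: [-0.0, 1.0, -0.018, -0.002]
wrist_force: [0.1, 0.4, 0.8]
finger_gap: 0.0451
grasp_force: 0.0
clock: 16.0
tcp_pos: [0.5092, -0.0409, 0.1611]
eef_rot: [0.0, 1.0, -0.018, 0.001]
wrist_force: [0.1, 0.0, -0.8]
finger_gap: -0.0
grasp_force: 0.0
clock: 16.38
tcp_pos: [0.5072, -0.0405, 0.1596]
eef_rot: [-0.0, 1.0, -0.018, -0.0]
wrist_force: [0.1, -0.9, 0.1]
finger_gap: 0.0001
grasp_force: 0.0
0 [[128.0, 224.0], [385.0, 223.0]]
0.05 [[124.0, 226.0], [389.0, 226.0]]
0.09 [[121.0, 228.0], [393.0, 228.0]]
0.13 [[117.0, 229.0], [396.0, 229.0]]
0.2 [[110.0, 231.0], [403.0, 231.0]]
```

View pics/w6.png

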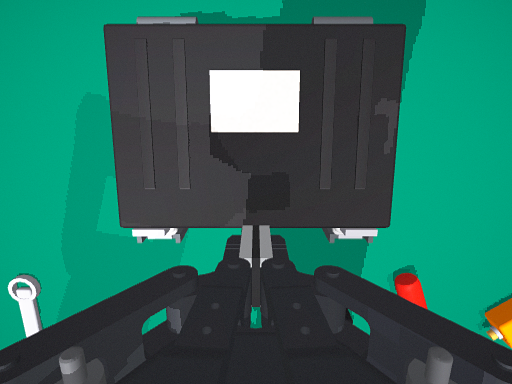

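The lid's front corners are at (121,227) and (391,227), which means θ≈0.09, so it is resting on the catches. Now I'll press.

```bash
python3 -m creep '[{"linear":[0,0,-0.03],"spin":0,"gripper":0},{"linear":[0,0,-0.05],"spin":0,"gripper":0},{"linear":[0,0,-0.059],"spin":0,"gripper":0},{"linear":[0,0,-0.062],"spin":0,"gripper":0},{"linear":[0,0,-0.065],"spin":0,"gripper":0}]' && python3 -m creep '[{"linear":[0,0,-0.003],"spin":0,"gripper":0},{"linear":[0,0,-0.005],"spin":0,"gripper":0},{"linear":[0,0,-0.007],"spin":0,"gripper":0},{"linear":[0,0,-0.009],"spin":0,"gripper":0},{"linear":[0,0,-0.009],"spin":0,"gripper":0}]'
```

```text
clock: 17.1
tcp_pos: [0.5087, -0.0408, 0.0957]
eef_rot: [0.0, 1.0, -0.018, 0.001]
wrist_force: [-2.9, 1.2, 10.6]
finger_gap: 0.0
grasp_force: 5.6
clock: 17.73
tcp_pos: [0.508, -0.0406, 0.0857]
eef_rot: [-0.0, 1.0, -0.018, 0.0]
wrist_force: [0.6, -0.1, 0.4]
finger_gap: -0.0001
grasp_force: 0.0
```

```bash
python3 -m creep '[{"linear":[0,0,-0.001],"spin":0,"gripper":0},{"linear":[0,0,-0.002],"spin":0,"gripper":0},{"linear":[0,0,-0.003],"spin":0,"gripper":0},{"linear":[0,0,-0.004],"spin":0,"gripper":0},{"linear":[0,0,-0.004],"spin":0,"gripper":0}]'
```

```text
clock: 18.35
tcp_pos: [0.5082, -0.0407, 0.0843]
eef_rot: [-0.0, 1.0, -0.018, -0.001]
wrist_force: [-6.0, 1.0, 14.8]
finger_gap: 0.0001
grasp_force: 7.4
```

```bash
python3 -m creep '[{"linear":[0,0,-0.001],"spin":0,"gripper":0},{"linear":[0,0,-0.003],"spin":0,"gripper":0},{"linear":[0,0,-0.003],"spin":0,"gripper":0}]' && python3 -m creep '[{"linear":[0,0,0.01],"spin":0,"gripper":0},{"linear":[0,0,0.05],"spin":0,"gripper":0},{"linear":[0,0,0.083],"spin":0,"gripper":0},{"linear":[0,0,0.083],"spin":0,"gripper":0},{"linear":[0,0,0.083],"spin":0,"gripper":0}]' && python3 - <<'E'
from h import *
c=robot.calibration("wrist");im=robot.camera("wrist")
a=cv2.imread("pics/w6.png");b=im[:,:,::-1]
cv2.imwrite("pics/w7.png",np.hstack([a[200:260,90:420],b[200:260,90:420]]).repeat(1,0))
for th in(0,.05,.09):print(th,(proj(c,[lidpt(th,p) for p in((-.14,.1,.014),(-.14,-.1,.014))])).round(0).tolist())
o=np.vstack([b[180:260,90:420],a[180:260,90:420]]);cv2.imwrite("pics/w7.png",cv2.resize(o,None,fx=2,fy=2))
E
```

```text
clock: 18.73
tcp_pos: [0.5082, -0.0407, 0.084]
eef_rot: [-0.0, 1.0, -0.018, -0.001]
wrist_force: [-12.6, 2.1, 30.7]
finger_gap: -0.0005
grasp_force: 15.4
clock: 19.35
tcp_pos: [0.5073, -0.0405, 0.161]
eef_rot: [-0.0, 1.0, -0.018, -0.001]
wrist_force: [0.2, 0.0, 0.3]
finger_gap: -0.0001
grasp_force: 0.0
0 [[129.0, 223.0], [385.0, 223.0]]
0.05 [[125.0, 226.0], [388.0, 225.0]]
0.09 [[121.0, 227.0], [392.0, 227.0]]
```

View pics/w7.png

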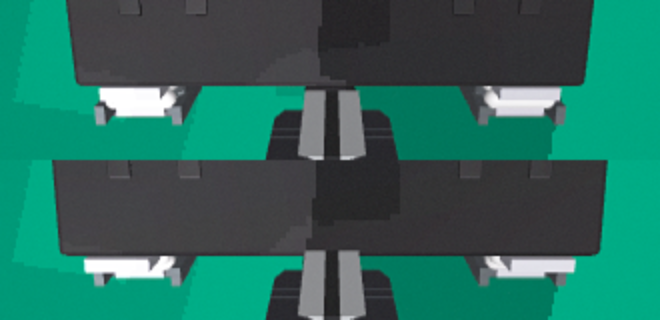

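The upper strip (now) has the lid corners at columns ~128 and ~382. That matches θ=0, so the lid stayed shut after the release. Handing in.

```bash
python3 -c "
from plant import robot
print(robot.finish_job())"
```

```text
the job is handed in; nothing more can be done
None
```

The module lies flat and label up in the wide bay, the lid was lowered onto its catches and snapped fully shut (the last picture shows it closed), and I handed the job in at about 19.4 s of the 64 s allowed.

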